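# Fish the marking gauge out from under the shelf with the reacher

### The job

The black marking gauge has slid under the low wire shelf, too far in for a hand: take the reacher from its cradle, set it down lightly on the bench and, keeping it resting on the bench so that the jaws stay right down, slide them open in over the end of the gauge and squeeze the trigger until the jaws hold it, firmly enough that it does not slip but gently, because hard pinching cracks the thin plastic. Draw the gauge in the jaws completely out onto the open bench in front of the shelf, let go of it, and leave the reacher lying flat on the bench with gauge and reacher both still. Never press or knock the reacher hard on the painted bench or the shelf, do not touch the gauge with the robot's own fingers, and leave the other things where they are.

Things in the scene. Friction and masses are not known exactly. Their poses are not given: they have to be found in the camera images.
- reacher: Short hand-held reacher lying on its side, 410 mm long, 0.23 kg, loose; starts on its cradle, 40 mm over the bench. Origin: handle end, on its underside, below the tube's axis. Own x runs along the 12 mm aluminium tube (axis 16 mm over the underside) to the jaws, z up, y to the side where the grip sticks out. Handle and jaw undersides lie in one plane, z = 0. Centre of mass near x = 40, y = 25 mm.
- reacher_grip (a point): Place to take the reacher from above: at (-1, 55, 16) mm in its frame, one finger behind the black pistol grip (x = -32 to 0, y = 13 to 105, z = 0 to 30 mm), one before the orange trigger blade (front face at x = 30 mm when released, y = 23 to 89, z = 2 to 28 mm): 62 mm over both. The orange housing round the tube spans x = -50 to 46, y = -16 to 16, z = 0 to 32 mm.
- trigger (a joint): Trigger travel in m: 0 released (jaws open) to 0.022 (40 mm over grip and trigger). A spring resists with 12 N at 0, plus 0.36 N per mm. The jaws follow, 18 rad per m. The pads meet the sides of the gauge's beam at about 0.0165 (some 45 mm over grip and trigger, spring 18 N); beyond that each jaw pinches with about 0.43 times the squeeze in excess of the spring force.
- jaw_left: The jaw on the reacher's +y side; origin at its hinge, at (285, 10, 0) mm in the reacher's frame. Its rubber pad, like the other jaw's, reaches from x = 325 to 359 mm in the reacher's frame, is 5 mm thick and 12 mm high from the underside up. Open, the pads' inner faces stand 63 mm apart in their middle and 72 mm at the tips (82 mm outside); holding the 30 mm beam they are parallel.
- jaw_right: The jaw on the reacher's -y side; origin at its hinge, at (285, -10, 0) mm in the reacher's frame. The middle between the pads is at (342, 0, 3) mm in the reacher's frame. The jaw head that carries both hinges spans x = 263 to 289 mm, 34 mm wide.
- gauge: Black plastic marking gauge flat on the bench under the shelf; loose, 0.06 to 0.14 kg; origin: centre of underside. Beam 30 mm wide (x), 90 mm long (y), 6 mm high; across its +y end, the deeper one, a fence 54 x 14 mm, 13 mm high. Own -y points roughly to the shelf's open front. Rubber-backed: sliding it takes 1 to 3 N. A pinch of 2 to 8 N per jaw carries it; over 10 N cracks it.
- shelf: Wire riser shelf screwed to the bench, 240 mm wide (own x) and 260 mm long (own y), 87 mm high; origin: centre of its underside. Sheet-steel cheeks at x = -120 and 120 mm and a back at y = 130 mm, 4 mm thick; wires across the top; open only at its front (own -y side), where the free height is 78 mm. A carton stands on top at the back.
- shelf_front (a point): Middle of the shelf's open front edge, on the bench, at (0, -130, 0) mm in the shelf's frame, with the shelf's axes (own -y points out of the shelf, over the open bench).
- cradle: The reacher's grey cradle, screwed to the bench: origin on the bench straight below the reacher's origin as it starts, same axes. Two saddles: a rear one 40 mm high under the grip (x = -25 to -5, y = -19 to 99 mm) and a front one 50 mm high under the tube (x = 190 to 210 mm, y = -34 to 34 mm, with lips 59 mm high); foot plate 3 mm high.
- table: The blue painted sheet-metal work surface, top at z = 0; rigid. To rest on it the reacher should bear with 1 to 5 N; pressing it down with more than 15 N marks the paint, and so does dropping it.
- green_bottle: Green glass bottle with a tight cap, 64 mm across, 190 mm high; loose; origin centre of underside. Leave alone.
- rivet_tin: Tin, 72 mm across, 85 mm high; loose; origin centre of underside. Leave alone.
- paste_jar: Amber jar with white lid, 68 mm across, 75 mm high; loose; origin centre of underside. Leave alone.
- rivet_tool: Chrome rivet tool lying flat, 230 mm long, 80 mm wide, 35 mm high; loose; nose to its own +x, handles to -x. Leave alone.
- rivet0: Gray plastic rivet standing on its head, head 24 mm across, 26 mm high; loose. Leave alone.
- rivet1: A second gray plastic rivet, the same. Leave alone.
- carton: Cardboard carton 150 x 75 x 70 mm on the back of the shelf; loose; origin centre of underside. Leave alone.
Things that resemble listed ones, but are neither listed nor needed, are in the scene too. Of the things that look like the gauge, take the one that is farthest from the robot's base at the start.

How it is judged:
On the way, in this order (a step that is already met when the one before it is completed fails the run):
1. with the reacher resting on the bench (bearing on it with more than 0.8 N), both jaws hold the gauge (each with more than 1 N) while its middle is still at least 60 mm inside the shelf's front edge (contact force between reacher and table above 0.8 N and contact force between each of jaw_left, jaw_right and gauge above 1 N and y of gauge in the frame of shelf_front above 0.06 m), for 0.2 s.
2. the gauge is out in front of the shelf (middle at least 50 mm before the front edge) and still held in both jaws (contact force between each of jaw_left, jaw_right and gauge above 0.4 N and y of gauge in the frame of shelf_front below -0.05 m), for 0.1 s.
At the end, for the whole second after the job is handed in: The gauge lies flat and still on the open bench, its middle at least 50 mm before the shelf's front edge (all of it out), with the trigger sprung back and no jaw bearing on it; the reacher lies flat and still on the bench (underside within 8 mm of it, tilt under 0.12 rad) (y of gauge in the frame of shelf_front below -0.05 m and height (world z) of gauge below 0.006 m and angle between gauge's own z axis and vertical below 0.1 rad and linear speed of each of gauge, reacher below 0.02 m/s and contact force between each of jaw_left, jaw_right and gauge below 0.3 N and value of joint trigger below 0.006 m and height (world z) of reacher below 0.008 m and angle between reacher's own z axis and vertical below 0.12 rad and height (world z) of each of jaw_left, jaw_right below 0.015 m); the robot touches nothing.
It fails at once if a jaw pinches the gauge with more than 10 N (contact force between any of jaw_left, jaw_right and gauge above 10 N).
It fails at once if the reacher is pressed on the bench with more than 15 N while the fingers hold it, or knocked or dropped on it with more than 30 N ((contact force between reacher and table above 15 N and contact force between the fingers and reacher above 1 N) or contact force between reacher and table above 30 N).
It fails at once if the reacher is pressed or knocked on the shelf with more than 12 N (contact force between reacher and shelf above 12 N).
It fails at once if the robot itself touches the gauge (contact force between any of the fingers, the arm and gauge above 0.2 N).
It fails at once if another thing is moved by more than 20 mm or tipped (distance of any of green_bottle, rivet_tin, paste_jar, rivet_tool, rivet0, rivet1, carton from where it was at the start of the episode above 0.02 m or angle between green_bottle's own z axis and vertical above 0.4 rad).
It also fails if it takes over 72 s, if anything falls off the work surface, if the arm or the gripper's body presses on something with over 40 N, if the wrist force passes 120 N, or if a joint passes its speed limit or range.

### The arm

A 6-joint arm with a two-finger parallel gripper is mounted at the origin on the work surface. World frame = base frame: x ahead of the robot, y to its left, z up, the work surface at z = 0. Lengths are in m, angles in rad, forces in N, time in s.
With the tool pointing down it reaches from about 0.3 to 0.775 m from the base axis. Payload 14.6 kg.
Tool frame: the origin (TCP) lies on the centre line of the jaws, within the pads' length; the fingertips stand 25 mm ahead of it and the grasp point (between the pads) lies 6 mm ahead of it (ctrl.tip_reach is the distance from the TCP to the fingertips, in m); z points along the fingers, y is the line along which they close (so a half turn about z gives the same grasp; the last joint's range is limited). The gripper opens to 94 mm and grips with 3 to 60 N. Pads are 16 mm wide; open, the fingers measure 119 mm over their backs; the gripper's body (75 mm by 177 mm) begins 78 mm behind the grasp point.
Start: joints at [1.266, 0.3, 1.521, -0, 1.321, -0.067], TCP at [0.13, 0.535, 0.23] pointing down, gripper open.
Joint ranges: [-3.03, 3.03], [-0.79, 2.21], [0.23, 2.52], [-1.04, 4.18], [0, 3.07], [-2.55, 2.55]. Speed limits (rad/s): [2.22, 2.22, 2.57, 3.14, 3.14, 3.14].

### API

Orientations are given as [roll, pitch, yaw] about the fixed x, y, z axes, in that order (R = Rz(yaw) Ry(pitch) Rx(roll)).
In Python, from station import ctrl gives the robot as it stands. The module is installed in compiled form; this text tells all that it offers.
- The arm moves only by the tool apply_moves, never from a script. Its argument "deltas" is a list of rows, each a list of 7 numbers: the closure in counts, from 0 (fully open) to 255 (shut), then the shift along the world's x, y, z in cm, then the turn, a rotation vector about the world's x, y, z in rad. In form: [[jaw, tx, ty, tz, ax, ay, az], ...]. A call has 1 to 10 rows; each row shifts and turns the commanded pose from where the row before left it; what a row does not reach is not made up. A row lasts 1/10 s, in which the tool goes at most 50 mm and 8.59 degrees, less where a joint would pass 70% of its speed; a pose out of reach is approached as far as the arm can. A call with a gripper value outside its range is refused whole. The fingers move at their own pace and stop on an object; "grip_force" is the grip in N (left out, the last holds). Time passes only in rows, so rows that do not move let the fingers close. It gives the time, the measured TCP pose, the force, the opening and the grip force at its end, in the units of the state.
- ctrl.get_obs(): the state, without advancing time (a new reading comes with each control period).
- ctrl.camera(name): name is "scene" or "top" or "wrist"; returns a dict with "img" (420x560x3 uint8, red, green, blue), "K" (3x3 intrinsics, pixels), "pose" (4x4, takes a point from camera to world coordinates); the wrist camera has in their place "hand_eye" (4x4, takes a point from camera to tool coordinates, whose origin is the TCP and whose axes are the flange's). Camera axes: x right, y up, looking along -z (the intrinsics and any distortion apply to the point x, -y, -z); pixel columns grow to the right and rows downward; lengths in m; the calibration is good to about 2 mm. A picture is of the moment at which its call begins: read the wrist's pose just before it. There is no depth.
- ctrl.hand_in(): hands the job in; it is judged then, once.
The state is a dict: "time_s": time; "qpos": joint angles; "joint_vel": joint speeds; "tau": joint torques, N m; "ee_pos": TCP position; "eef_rot": TCP orientation; "force": force on the tool from outside, world axes, zero at the start; "moment": the same for the moment, N m; "grip_width": finger opening in m; "grip_force": force on a finger pad.
Only numpy, scipy, OpenCV 4.12 (cv2) and the standard library are available. Lean on these libraries where they do the work, as an engineer would, in place of code of your own. Each camera call takes 0.05 s, during which the arm holds its last target. There are 200 camera calls.

## Working session

There is one attempt and no reset: what is moved stays moved. The work goes in short steps, Python scripts to look and compute and a tool call to move; the robot and the scene stay as the last step left them, time stands still between calls to the robot, and variables do not carry over. Pictures are saved under pics/ and viewed, at most 13 in all, crops included, and the job is handed in when it is done.

Besides the shell and the picture viewer there is one more tool, called by a JSON object that holds its "name" and its "arguments". apply_moves: Moves the arm, as the interface text tells. Its arguments: {"type":"object","properties":{"deltas":{"type":"array"},"grip_force":{"type":"number"}},"required":["deltas"]}

```bash
mkdir -p pics; cat > h.py <<'E'
import numpy as np, cv2
from station import ctrl
def snap(n,f):
    o=ctrl.get_obs(); c=ctrl.camera(n); cv2.imwrite(f'pics/{f}.png',c['img'][:,:,::-1]); 
    np.savez(f'pics/{f}.npz',**{k:v for k,v in c.items()}); return c,o
def ray(c,px,z):
    K=c['K'];P=c['pose'];d=np.array([(px[0]-K[0,2])/K[0,0],-(px[1]-K[1,2])/K[1,1],-1.])
    d=P[:3,:3]@d;o=P[:3,3];return o+d*(z-o[2])/d[2]
E
python3 - <<'E'
from h import *
for n in('scene','top'):
    c,o=snap(n,n+'0'); print(c.keys(),c['K'],c['pose'])
print(o)
E
```

```text
dict_keys(['img', 'K', 'pose']) [[413.25475218   0.         282.77284801]
 [  0.         413.25475218 211.85777545]
 [  0.           0.           1.        ]] [[ 0.53509984 -0.59449523  0.60020295  1.1726123 ]
 [ 0.84453402  0.39389582 -0.36277868 -0.36565606]
 [-0.02074724  0.70101462  0.71284504  0.82625459]
 [ 0.          0.          0.          1.        ]]
dict_keys(['img', 'K', 'pose']) [[443.31503398   0.         271.68914848]
 [  0.         443.31503398 207.69249866]
 [  0.           0.           1.        ]] [[ 0.00823544  0.99253936 -0.12164623  0.40365373]
 [-0.99978785  0.0104696   0.01773829  0.03038703]
 [ 0.01887954  0.12147434  0.99241501  1.15966957]
 [ 0.          0.          0.          1.        ]]
{'time_s': 0.05, 'qpos': array([ 1.26639204e+00,  3.00454201e-01,  1.52155437e+00,  9.72789789e-06,
        1.32068452e+00, -6.65899403e-02]), 'joint_vel': array([-0.00110539, -0.00198207, -0.00082209,  0.00017577,  0.00021452,
       -0.00041055]), 'tau': array([ 9.89570435e-04, -5.33220077e+01, -3.53702331e+01,  7.10180006e-02,
        2.35190685e-02, -5.58955378e-05]), 'ee_pos': array([0.12949765, 0.53431128, 0.22990688]), 'eef_rot': array([-3.14049528e+00, -8.26254969e-05,  2.90377585e+00]), 'force': array([0.68914225, 0.14887334, 0.37075103]), 'moment': array([ 0.02640809, -0.03005193,  0.01026148]), 'grip_force': 0.0, 'grip_width': 0.0939510116429192}
```

View pics/top0.png

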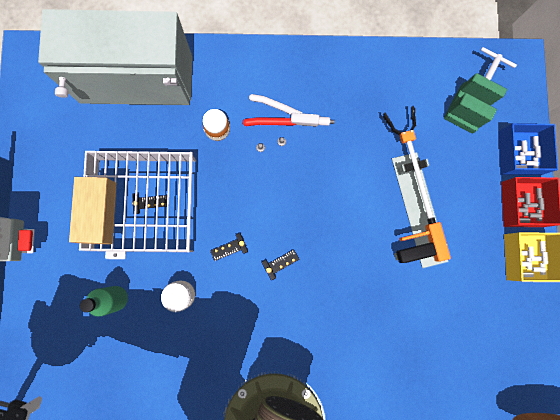

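View pics/scene0.png

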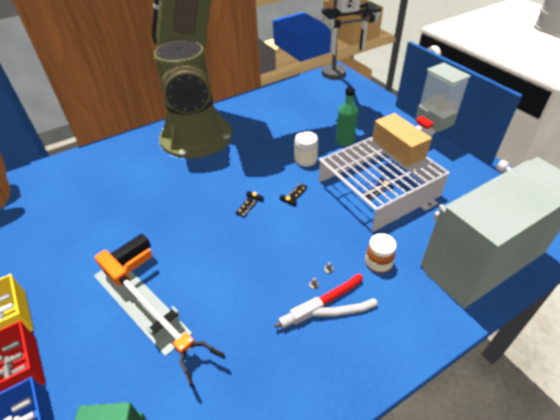

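```bash
python3 - <<'E'
from h import *
a=cv2.imread('pics/top0.png')
l=cv2.resize(a[140:290,60:310],None,fx=3.2,fy=3.2,interpolation=cv2.INTER_CUBIC)[:300*2]
cv2.imwrite('pics/c1.png',l); print(l.shape)
r=cv2.resize(a[95:275,375:475],None,fx=3.3,fy=3.3,interpolation=cv2.INTER_CUBIC)
cv2.imwrite('pics/c2.png',r)
E
```

```text
(480, 800, 3)
```

View pics/c1.png

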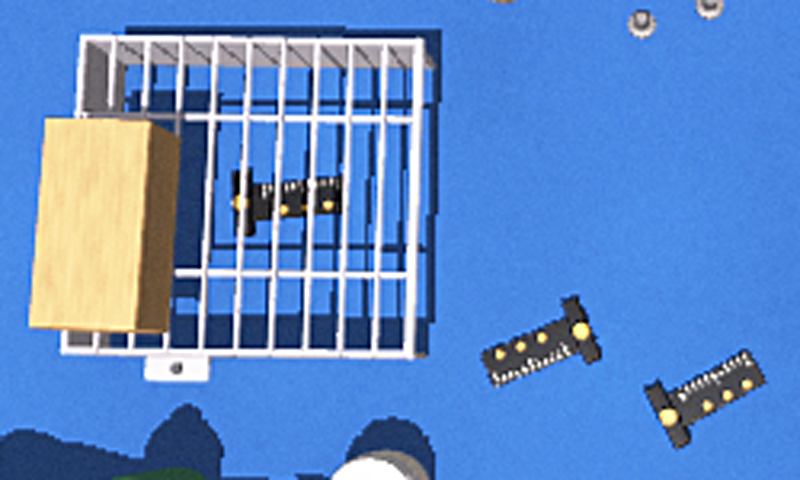

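View pics/c2.png

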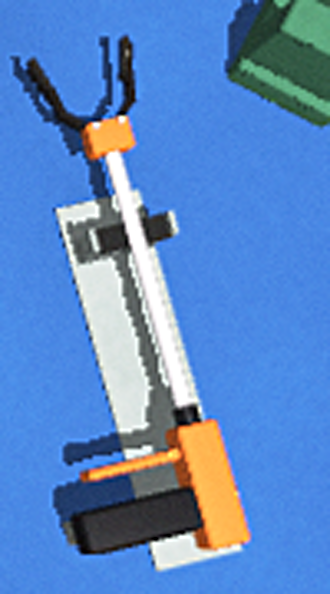

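```bash
python3 - <<'E'
from h import *
c=np.load('pics/top0.npz')
A=lambda x,y:(x/3.2+60,y/3.2+140)
B=lambda x,y:(x/3.3+375,y/3.3+95)
def p(n,px,z): print(n,ray(c,px,z)[:2].round(4))
p('beam end',A(341,194),.004);p('fence',A(243,202),.013)
for n,x,y in(('fr+x',418,40),('fr-x',410,352),('bk+x',82,38),('bk-x',64,352)):p(n,A(x,y),.087)
for n,x,y in(('d1 fence',582,330),('d1 end',488,368),('d2 fence',668,414),('d2 end',757,364),('riv',642,28),('riv',710,8)):p(n,A(x,y),.01)
for n,x,y in(('hous fl',178,430),('hous fr',220,418),('hous rr',247,540),('hous rl',207,549)):p(n,B(x,y),.072)
for n,x,y in(('tube rear',185,405),('tube fr',114,155)):p(n,B(x,y),.058)
for n,x,y in(('head',108,128),):p(n,B(x,y),.07)
for n,x,y in(('tipL',18,60),('tipR',125,40)):p(n,B(x,y),.05)
for n,x,y in(('grip fl',200,487),('grip bl',202,528),('gripend f',75,506),('gripend b',85,553)):p(n,B(x,y),.068)
# orange mask
im=c['img'];h=cv2.cvtColor(im,cv2.COLOR_RGB2HSV);m=cv2.inRange(h,(5,150,120),(22,255,255));m[:,:380]=0;m[:,470:]=0
n,l,s,ce=cv2.connectedComponentsWithStats(m)
print(s,ce)
E
```

```text
beam end [0.5611 0.2854]
fence [0.5524 0.3622]
fr+x [0.6702 0.2124]
fr-x [0.4307 0.2111]
bk+x [0.6684 0.4695]
bk-x [0.4284 0.4687]
d1 fence [0.4515 0.0861]
d1 end [0.4203 0.1611]
d2 fence [0.3849 0.0161]
d2 end [ 0.4254 -0.0554]
riv [0.7019 0.0405]
riv [ 0.7197 -0.0158]
hous fl [ 0.4971 -0.379 ]
hous fr [ 0.5065 -0.4111]
hous rr [ 0.4155 -0.4278]
hous rl [ 0.4086 -0.3976]
tube rear [ 0.5175 -0.3903]
tube fr [ 0.7123 -0.3417]
head [ 0.7302 -0.3336]
tipL [ 0.7904 -0.2705]
tipR [ 0.8081 -0.3559]
grip fl [ 0.4548 -0.3956]
grip bl [ 0.4242 -0.3959]
gripend f [ 0.4397 -0.3009]
gripend b [ 0.4049 -0.3075]
[[     0      0    560    420 234448]
 [   400    131     16     12    129]
 [   400    222     50     39    623]] [[279.0182983  209.45868593]
 [406.96899225 136.48062016]
 [434.38041734 240.16693419]]
```

{"name": "apply_moves", "arguments": {"deltas": [[0,4,-2.5,0,0,0,0],[0,4,-2.5,0,0,0,0],[0,4,-2.5,0,0,0,0],[0,4,-2.5,0,0,0,0],[0,4,-2.5,0,0,0,0],[0,0.7,-4.5,0,0,0,-0.09],[0,0.7,-4.5,0,0,0,-0.09],[0,0.7,-4.5,0,0,0,-0.09],[0,0.7,-4.5,0,0,0,-0.09],[0,0.7,-4.5,0,0,0,-0.09]]}}

```text
time_s: 1.1
ee_pos: [0.3643, 0.1828, 0.2303]
eef_rot: [-3.141, -0.0, 2.45]
force: [0.8, 0.1, 1.5]
grip_width: 0.0939
grip_force: 0.0
```

{"name": "apply_moves", "arguments": {"deltas": [[0,0.6,-4.5,0,0,0,-0.064],[0,0.6,-4.5,0,0,0,-0.064],[0,0.6,-4.5,0,0,0,-0.064],[0,0.6,-4.5,0,0,0,-0.064],[0,0.6,-4.5,0,0,0,-0.064],[0,0.6,-4.5,0,0,0,-0.064],[0,0.6,-4.5,0,0,0,-0.064],[0,0.6,-4.5,0,0,0,-0.064],[0,0.6,-4.5,0,0,0,-0.064],[0,0.6,-4.5,0,0,0,-0.064]]}}

```text
time_s: 2.1
ee_pos: [0.4243, -0.2674, 0.2302]
eef_rot: [-3.141, -0.0, 1.811]
force: [0.1, 0.3, 0.4]
grip_width: 0.0936
grip_force: 0.0
```

{"name": "apply_moves", "arguments": {"deltas": [[0,1,-4.2,-1,0,0,0],[0,1,-4.2,-1,0,0,0],[0,0,0,0,0,0,0],[0,0,0,0,0,0,0],[0,0,0,0,0,0,0]]}}

```text
time_s: 2.6
ee_pos: [0.4446, -0.3486, 0.2108]
eef_rot: [3.141, 0.0, 1.814]
force: [-0.7, 0.2, 0.2]
grip_width: 0.0942
grip_force: 0.0
```

```bash
python3 - <<'E'
from h import *
c,o=snap('wrist','w1'); print(o,c['K'],c['hand_eye'])
E
```

```text
{'time_s': 2.6, 'qpos': array([-7.29892475e-01,  3.49218534e-01,  1.50258552e+00,  1.07333909e-04,
        1.28969485e+00, -9.73552188e-01]), 'joint_vel': array([ 0.00696029, -0.01425783,  0.00210037, -0.00080841, -0.00129447,
       -0.00107035]), 'tau': array([-9.23501886e-01, -5.39269173e+01, -3.48206913e+01,  6.14694552e-03,
        5.40630275e-02, -5.77931351e-03]), 'ee_pos': array([ 0.44457157, -0.34862353,  0.21076221]), 'eef_rot': array([3.14145466e+00, 1.95235867e-05, 1.81442627e+00]), 'force': array([-0.7388699 ,  0.1887769 ,  0.16989415]), 'moment': array([-0.0655669 ,  0.00889801,  0.01197525]), 'grip_force': 0.0, 'grip_width': 0.09421637872857294} [[370.81922242   0.         283.18265112]
 [  0.         370.81922242 206.58133822]
 [  0.           0.           1.        ]] [[-3.83510131e-05  9.62994228e-01  2.69522014e-01  7.80729221e-02]
 [ 9.99999657e-01  2.60014327e-04 -7.86730898e-04 -1.03497704e-03]
 [-8.27696899e-04  2.69521891e-01 -9.62993907e-01 -1.53895515e-01]
 [ 0.00000000e+00  0.00000000e+00  0.00000000e+00  1.00000000e+00]]
```

View pics/w1.png

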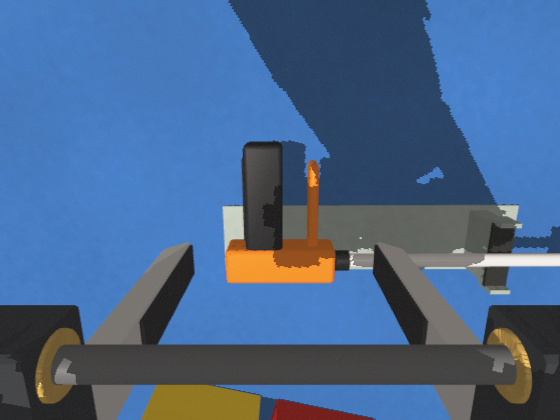

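```bash
cat >> h.py <<'E'
from scipy.spatial.transform import Rotation as Ro
def wpose(c,o):
    T=np.eye(4);T[:3,:3]=Ro.from_euler('xyz',o['eef_rot']).as_matrix();T[:3,3]=o['ee_pos'];return {'K':c['K'],'pose':T@c['hand_eye']},T
E
python3 - <<'E'
from h import *
c=np.load('pics/w1.npz');o=ctrl.get_obs();w,T=wpose(c,o)
for n,px,z in(('grip rear mid',(244,195),.068),('trig front',(319,195),.066),('grip end',(263,143),.068),('grip top rear edge',(247,147),.070),('h rl',(228,241),.071),('h rr',(228,282),.06),('h fl',(334,241),.071),('tube a',(350,260),.06),('tube b',(555,260),.06)):
    p=ray(w,px,z);print(n,p.round(4),(np.linalg.inv(T)@np.r_[p,1])[:3].round(4))
E
```

```text
grip rear mid [ 0.4115 -0.3518  0.068 ] [ 0.0049 -0.0331  0.1431]
trig front [ 0.4718 -0.3374  0.066 ] [0.0044 0.0289 0.1451]
grip end [ 0.417  -0.3067  0.068 ] [ 0.0474 -0.0168  0.1431]
grip top rear edge [ 0.4055 -0.3126  0.07  ] [ 0.0444 -0.0294  0.1411]
h rl [ 0.407  -0.3934  0.071 ] [-0.0344 -0.0474  0.1401]
h rr [ 0.4144 -0.4367  0.06  ] [-0.0782 -0.0508  0.1511]
h fl [ 0.494  -0.3718  0.071 ] [-0.0344  0.0422  0.1401]
tube a [ 0.5154 -0.3894  0.06  ] [-0.0567  0.0587  0.1512]
tube b [ 0.6927 -0.3454  0.06  ] [-0.0568  0.2414  0.1512]
```

{"name": "apply_moves", "arguments": {"deltas": [[0,-0.1,0,-2.5,0,0,0],[0,-0.1,0,-2.5,0,0,0],[0,0,0,-2.5,0,0,0],[0,0,0,-2.5,0,0,0],[0,0,0,-2.2,0,0,0],[0,0,0,-1.2,0,0,0],[0,0,0,-0.8,0,0,0],[0,0,0,0,0,0,0],[0,0,0,0,0,0,0]]}}

```text
time_s: 3.55
ee_pos: [0.443, -0.3497, 0.0694]
eef_rot: [3.141, 0.001, 1.814]
force: [-1.3, -0.1, -0.9]
grip_width: 0.0939
grip_force: 0.0
```

{"name": "apply_moves", "arguments": {"deltas": [[60,0,0,0,0,0,0],[75,0,0,0,0,0,0],[85,0,0,0,0,0,0],[95,0,0,0,0,0,0],[100,0,0,0,0,0,0],[110,0,0,0,0,0,0],[110,0,0,0,0,0,0],[110,0,0,0,0,0,0]], "grip_force": 20}}

```text
time_s: 4.35
ee_pos: [0.4424, -0.3496, 0.0686]
eef_rot: [-3.141, 0.0, 1.814]
force: [-4.2, -0.5, 4.2]
grip_width: 0.054
grip_force: 16.7
```

{"name": "apply_moves", "arguments": {"deltas": [[115,0,0,0.3,0,0,0],[115,0,0,0.3,0,0,0],[115,0,0,0.5,0,0,0],[115,0,0,0.7,0,0,0],[115,0,0,1,0,0,0],[115,0,0,1,0,0,0],[115,0,0,1,0,0,0],[115,0,0,0.7,0,0,0],[115,0,0,0,0,0,0],[115,0,0,0,0,0,0]]}}

```text
time_s: 5.35
ee_pos: [0.4425, -0.3494, 0.1234]
eef_rot: [-3.142, -0.0, 1.814]
force: [-0.2, -0.1, -3.6]
grip_width: 0.052
grip_force: 15.3
```

```bash
python3 - <<'E'
from h import *
c,o=snap('wrist','w2'); print(o['ee_pos'],o['force'],o['moment'],o['grip_width'],o['grip_force'])
d,o=snap('scene','s2')
a=c['img'][130:330,200:];b=d['img'][200:400,80:280]
cv2.imwrite('pics/m2.png',np.hstack([a,b])[:,:,::-1])
E
```

```text
[ 0.4425084  -0.34941765  0.12335985] [-0.15595206 -0.13466002 -3.64215791] [-0.02878009  0.2538061   0.04325758] 0.051991109497316015 15.274963974952698
```

View pics/m2.png

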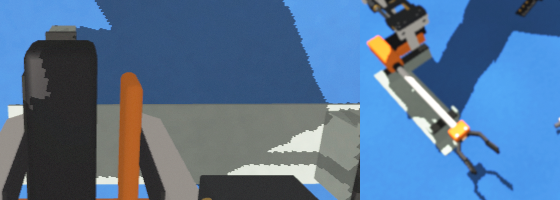

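{"name": "apply_moves", "arguments": {"deltas": [[115,0,0,1,0,0,0],[115,0,0,1,0,0,0.03],[115,0.6,0.8,1,0,0,0.05],[115,0.6,0.8,0,0,0,0.07],[115,0.6,0.8,0,0,0,0.08],[115,0.6,0.8,0,0,0,0.08],[115,0.6,0.8,0,0,0,0.08],[115,0.6,0.8,0,0,0,0.08],[115,0.6,0.8,0,0,0,0.08],[115,0.6,0.8,0,0,0,0.08]]}}

```text
time_s: 6.45
ee_pos: [0.4909, -0.2852, 0.154]
eef_rot: [-3.142, 0.0, 2.447]
force: [-0.7, 0.1, -1.9]
grip_width: 0.0519
grip_force: 15.3
```

{"name": "apply_moves", "arguments": {"deltas": [[115,0.6,0.8,0,0,0,0.08],[115,0.6,0.8,0,0,0,0.08],[115,0.6,0.8,0,0,0,0.08],[115,0.6,0.8,0,0,0,0.08],[115,0.6,0.8,0,0,0,0.08],[115,0.6,0.8,0,0,0,0.08],[115,0.6,0.8,0,0,0,0.08],[115,0.6,0.8,0,0,0,0.08],[115,0.6,0.8,0,0,0,0.08],[115,0.6,0.8,0,0,0,0.06]]}}

```text
time_s: 7.45
ee_pos: [0.5509, -0.2052, 0.154]
eef_rot: [-3.141, 0.0, -3.056]
force: [0.2, 0.5, -2.3]
grip_width: 0.0521
grip_force: 15.3
```

{"name": "apply_moves", "arguments": {"deltas": [[115,0.5,0.4,0,0,0,0.05],[115,0.3,0,0,0,0,0.03],[115,0,0,0,0,0,0],[115,0,0,0,0,0,0],[115,0,0,0,0,0,0]]}}

```text
time_s: 7.95
ee_pos: [0.5584, -0.2018, 0.1535]
eef_rot: [-3.142, -0.0, -2.981]
force: [-0.1, 0.1, -2.0]
grip_width: 0.0519
grip_force: 15.3
```

```bash
python3 - <<'E'
from h import *
t,o=snap('top','t3');s,o=snap('scene','s3'); print(o['ee_pos'],o['eef_rot'],o['force'],o['moment'])
a=cv2.resize(t['img'][90:330,150:430],None,fx=1.4,fy=1.4);b=cv2.resize(s['img'][90:330,180:460],None,fx=1.4,fy=1.4)
cv2.imwrite('pics/m3.png',np.hstack([a,b])[:,:,::-1]); print(a.shape)
E
```

```text
[ 0.55838681 -0.20172332  0.15352386] [-3.14154418e+00 -1.61996471e-06 -2.98037669e+00] [ 0.76036819  0.11212756 -1.4535367 ] [-0.10426432  0.05316952  0.01119352]
(336, 392, 3)
```

View pics/m3.png

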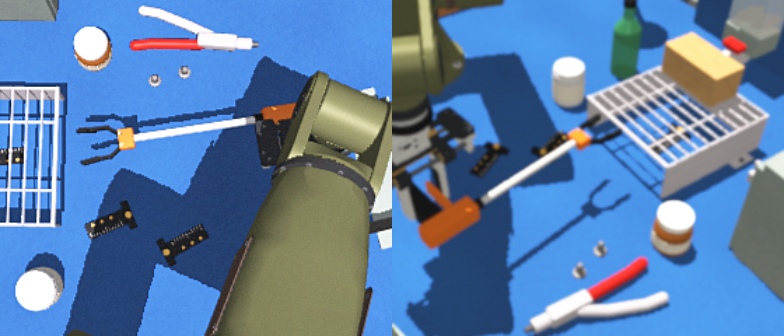

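```bash
cat >> h.py <<'E'
def tri(c1,p1,c2,p2):
    A=[];b=[]
    for c,p in((c1,p1),(c2,p2)):
        a=ray(c,p,0);o=c['pose'][:3,3];d=(a-o)/np.linalg.norm(a-o);M=np.eye(3)-np.outer(d,d);A.append(M);b.append(M@o)
    r=np.linalg.lstsq(np.vstack(A),np.hstack(b),rcond=None);return r[0],r[1]**.5
def orange(c):
    h=cv2.cvtColor(c['img'],cv2.COLOR_RGB2HSV);m=cv2.inRange(h,(5,170,90),(16,255,255))
    n,l,s,ce=cv2.connectedComponentsWithStats(m);return [(s[i,4],s[i,:4].tolist(),ce[i].round(1)) for i in range(1,n) if s[i,4]>25]
E
python3 - <<'E'
from h import *
t=np.load('pics/t3.npz');s=np.load('pics/s3.npz')
print(orange(t));print(orange(s))
A=lambda x,y:(x/1.4+150,y/1.4+90);B=lambda x,y:((x-392)/1.4+180,y/1.4+90)
for n,a,b in(('head',(126,138),(579,138)),('tube rear',(247,123),(488,201)),('tipR',(80,130),(613,137)),('tipL',(80,161),(598,118)),):print(n,tri(t,A(*a),s,B(*b)))
E
```

```text
[(np.int32(86), [204, 119, 25, 18], array([218.7, 131.4])), (np.int32(219), [336, 164, 25, 14], array([348.5, 169.8]))]
[(np.int32(38), [312, 189, 10, 7], array([316.3, 192. ])), (np.int32(897), [200, 221, 42, 46], array([219.7, 245.9])), (np.int32(119), [368, 250, 25, 14], array([378.9, 258.2])), (np.int32(59), [0, 320, 30, 12], array([ 14.3, 325.1]))]
head (array([0.57227031, 0.08651077, 0.14419116]), array([0.00076294]))
tube rear (array([ 0.60273485, -0.11484573,  0.13233817]), array([0.00275328]))
tipR (array([0.58567775, 0.160534  , 0.12091501]), array([0.00786706]))
tipL (array([0.53365065, 0.16107012, 0.12803405]), array([0.00325177]))
```

{"name": "apply_moves", "arguments": {"deltas": [[115,0,0,-1,0,0,-0.015],[115,0,0,-1.5,0,0,-0.015],[115,0,0,-1.5,0,0,-0.015],[115,0,0,-1.5,0,0,0],[115,0,0,-1.5,0,0,0],[115,0,0,-1.5,0,0,0],[115,0,0,-1.3,0,0,0],[115,0,0,-0.8,0,0,0],[115,0,0,-0.3,0,0,0],[115,0,0,0,0,0,0]]}}

```text
time_s: 9.05
ee_pos: [0.5586, -0.2015, 0.0443]
eef_rot: [3.142, -0.0, -3.024]
force: [0.3, -0.2, -1.7]
grip_width: 0.0519
grip_force: 15.3
```

{"name": "apply_moves", "arguments": {"deltas": [[115,0,0,-0.15,0,0,0],[115,0,0,-0.15,0,0,0],[115,0,0,-0.15,0,0,0],[115,0,0,-0.1,0,0,0],[115,0,0,0,0,0,0]]}}

```text
time_s: 9.55
ee_pos: [0.5585, -0.2015, 0.0389]
eef_rot: [3.142, -0.0, -3.024]
force: [-0.3, 0.3, -2.6]
grip_width: 0.0519
grip_force: 15.3
```

{"name": "apply_moves", "arguments": {"deltas": [[115,0,0,-0.1,0,0,0],[115,0,0,-0.1,0,0,0],[115,0,0,0,0,0,0]]}}

```text
time_s: 9.85
ee_pos: [0.5585, -0.2015, 0.0368]
eef_rot: [3.142, -0.0, -3.024]
force: [-0.1, 0.3, -1.9]
grip_width: 0.0521
grip_force: 15.3
```

{"name": "apply_moves", "arguments": {"deltas": [[115,0,0,-0.15,0,0,0],[115,0,0,-0.15,0,0,0],[115,0,0,-0.1,0,0,0],[115,0,0,0,0,0,0],[115,0,0,0,0,0,0]]}}

```text
time_s: 10.35
ee_pos: [0.5586, -0.2015, 0.0329]
eef_rot: [3.142, -0.0, -3.024]
force: [0.2, -0.0, -2.7]
grip_width: 0.0523
grip_force: 15.3
```

{"name": "apply_moves", "arguments": {"deltas": [[115,0,0,-0.1,0,0,0],[115,0,0,-0.1,0,0,0],[115,0,0,0,0,0,0],[115,0,0,0,0,0,0]]}}

```text
time_s: 10.75
ee_pos: [0.5585, -0.2015, 0.0309]
eef_rot: [3.142, -0.0, -3.024]
force: [-0.3, -0.3, -2.5]
grip_width: 0.052
grip_force: 15.3
```

{"name": "apply_moves", "arguments": {"deltas": [[115,0,0,-0.1,0,0,0],[115,0,0,0,0,0,0],[115,0,0,0,0,0,0]]}}

```text
time_s: 11.05
ee_pos: [0.5585, -0.2015, 0.0299]
eef_rot: [3.142, -0.0, -3.024]
force: [0.0, -0.0, -2.1]
grip_width: 0.0519
grip_force: 15.3
```

{"name": "apply_moves", "arguments": {"deltas": [[115,0,0,-0.05,0,0,0],[115,0,0,-0.05,0,0,0],[115,0,0,0,0,0,0],[115,0,0,0,0,0,0]]}}

```text
time_s: 11.45
ee_pos: [0.5586, -0.2015, 0.029]
eef_rot: [3.142, 0.0, -3.024]
force: [-0.4, 0.4, -2.4]
grip_width: 0.0519
grip_force: 15.4
```

{"name": "apply_moves", "arguments": {"deltas": [[115,0,0,-0.05,0,0,0],[115,0,0,0,0,0,0],[115,0,0,0,0,0,0]]}}

```text
time_s: 11.75
ee_pos: [0.5586, -0.2015, 0.0286]
eef_rot: [-3.142, 0.0, -3.024]
force: [-0.2, -0.8, -0.1]
grip_width: 0.0518
grip_force: 15.2
```

```bash
python3 - <<'E'
from h import *
t,o=snap('top','t4');s,o=snap('scene','s4'); print(o['ee_pos'],o['force'],o['moment'])
a=t['img'][140:300,130:370];a=cv2.resize(a,None,fx=2,fy=2);b=cv2.resize(s['img'][120:280,220:420],None,fx=2,fy=2)
cv2.imwrite('pics/m4.png',np.hstack([a,b])[:,:300*3-100][:,:,::-1]); print(a.shape)
E
```

```text
[ 0.55861686 -0.20152947  0.0285992 ] [-1.10382078  0.3737418   1.1835201 ] [0.09752414 0.21534418 0.01015081]
(320, 480, 3)
```

View pics/m4.png

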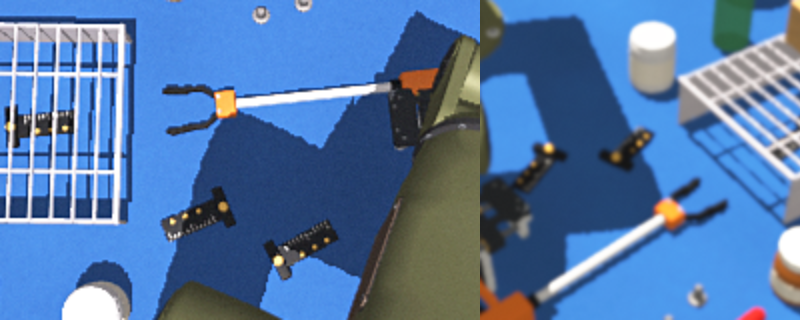

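```bash
python3 - <<'E'
from h import *
t=np.load('pics/t4.npz')
A=lambda x,y:(x/2+130,y/2+140)
h=ray(t,A(226,102),.03)[:2];r=ray(t,A(388,87.5),.02)[:2];tm=(ray(t,A(165,89.5),.01)+ray(t,A(169,131),.01))[:2]/2
ge=ray(t,A(74,122.5),.004)[:2];gf=ray(t,A(11,126.5),.013)[:2]
print(h,r,tm,ge,gf)
d=(h-r)/np.linalg.norm(h-r);n=np.array([-d[1],d[0]])
print('yaw',np.arctan2(d[1],d[0]),'gauge yaw',np.arctan2(*(gf-ge)[::-1]))
for p in(tm,ge,gf):print((p-h)@d,(p-h)@n)
print([ray(t,(a,b),0.006) for a,b in()])
E
```

```text
[0.58467054 0.08447665] [ 0.60783274 -0.12619984] [0.57616445 0.16234518] [0.55942055 0.28415895] [0.55209153 0.3633564 ]
yaw 1.6802986125228534 gauge yaw 1.6630746749729803
0.07833172161827572 -5.461535485675814e-05
0.20124573912613322 0.0032767545061081604
0.2807697872411878 0.0019069018029767852
[]
```

{"name": "apply_moves", "arguments": {"deltas": [[105,0,0,0,0,0,0],[100,0,0,0,0,0,0],[95,0,0,0,0,0,0],[90,0,0,0,0,0,0],[90,0,0,0,0,0,0],[90,0,0,0,0,0,0]], "grip_force": 10}}

```text
time_s: 12.45
ee_pos: [0.5587, -0.2014, 0.0286]
eef_rot: [3.142, 0.0, -3.024]
force: [-1.0, 3.4, 3.9]
grip_width: 0.0617
grip_force: 10.0
```

{"name": "apply_moves", "arguments": {"deltas": [[90,0,0,0.03,0,0,0],[90,-0.03,0.3,0,0,0,0],[90,-0.06,0.5,0,0,0,0],[90,-0.06,0.5,0,0,0,0],[90,-0.06,0.5,0,0,0,0]]}}

```text
time_s: 12.95
ee_pos: [0.5563, -0.1829, 0.0286]
eef_rot: [3.141, -0.0, -3.024]
force: [1.0, -1.0, -1.3]
grip_width: 0.0617
grip_force: 10.0
```

```bash
python3 - <<'E'
from h import *
for i in range(4):
    t,o=snap('top','t5'); print(o['ee_pos'],o['force'],o['moment'],o['grip_force'])
E
```

```text
[ 0.55629992 -0.18294294  0.02859904] [ 1.01584963 -1.02220552 -1.3037556 ] [-0.0813999   0.01923555 -0.04802243] 9.997620284557343
[ 0.55626285 -0.18231376  0.0286089 ] [-0.72750286  1.15256645 -0.5593038 ] [ 0.25317136  0.0367748  -0.00740425] 10.013378709554672
[ 0.55633479 -0.18261614  0.02862809] [ 0.37267611  0.39447582 -1.44769333] [ 0.15989906 -0.01008673 -0.02856749] 9.998359680175781
[ 0.55636203 -0.18290939  0.02865948] [ 0.65056344  0.99063477 -0.66111128] [ 1.77517204e-01 -1.54042101e-04  1.30821599e-02] 9.998840242624283
```

{"name": "apply_moves", "arguments": {"deltas": [[90,-0.06,0.5,-0.01,0,0,0],[90,-0.12,1,0,0,0,0],[90,-0.12,1,0,0,0,0],[90,-0.12,1,0,0,0,0],[90,-0.12,1,0,0,0,0],[90,-0.12,1,0,0,0,0],[90,-0.12,1,0,0,0,0],[90,-0.06,0.5,0,0,0,0],[90,0,0,0,0,0,0]]}}

```text
time_s: 14.05
ee_pos: [0.548, -0.1127, 0.0287]
eef_rot: [3.141, -0.0, -3.024]
force: [0.2, 0.4, -2.0]
grip_width: 0.0617
grip_force: 10.0
```

```bash
python3 - <<'E'
from h import *
t,o=snap('top','t6');s,o=snap('scene','s6'); print(o['ee_pos'],o['force'],o['moment'],o['grip_force'])
a=cv2.resize(t['img'][160:240,110:290],None,fx=4.4,fy=4.4,interpolation=cv2.INTER_CUBIC)
cv2.imwrite('pics/m6.png',a[:,:,::-1]); print(a.shape)
E
```

```text
[ 0.54807602 -0.11316829  0.02866799] [ 0.09519991  0.74770196 -0.37409988] [0.18691146 0.07973554 0.00605345] 9.999314099550247
(352, 792, 3)
```

View pics/m6.png

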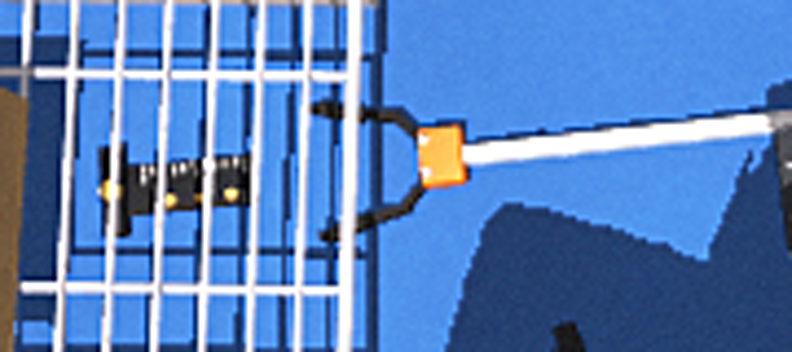

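{"name": "apply_moves", "arguments": {"deltas": [[90,-0.06,0.5,-0.02,0,0,0],[90,-0.11,1,0,0,0,0],[90,-0.11,1,0,0,0,0],[90,-0.11,1,0,0,0,0],[90,-0.11,1,0,0,0,0],[90,-0.11,1,0,0,0,0],[90,-0.11,1,0,0,0,0],[90,-0.11,0.8,0,0,0,0],[90,-0.05,0.4,0,0,0,0],[90,0,0,0,0,0,0]]}}

```text
time_s: 15.15
ee_pos: [0.5392, -0.0356, 0.0286]
eef_rot: [3.141, 0.0, -3.024]
force: [-0.9, 4.7, 4.6]
grip_width: 0.0611
grip_force: 9.8
```

```bash
python3 - <<'E'
from h import *
t,o=snap('top','t7');print(o['force'])
for i in range(3):s,o=snap('scene','s7'); print(o['ee_pos'],o['force'],o['moment'],o['grip_force'])
a=cv2.resize(t['img'][160:240,110:290],None,fx=4.4,fy=4.4,interpolation=cv2.INTER_CUBIC)
cv2.imwrite('pics/m7.png',a[:,:,::-1]); print(a.shape)
E
```

```text
[-0.8547462   4.67074877  4.59714191]
[ 0.53924739 -0.03582517  0.0285699 ] [-1.3131884   5.03602976  3.85996555] [0.77205431 0.06886485 0.15561602] 9.767027869820595
[ 0.5392914  -0.03605173  0.02858124] [-0.78650644  4.78121569  4.68367256] [0.77356906 0.04026413 0.17469085] 9.793862253427505
[ 0.53931288 -0.03620482  0.02856903] [-0.12129713  3.22972713  6.02642606] [0.85030448 0.12088821 0.15198659] 9.750747084617615
(352, 792, 3)
```

View pics/m7.png

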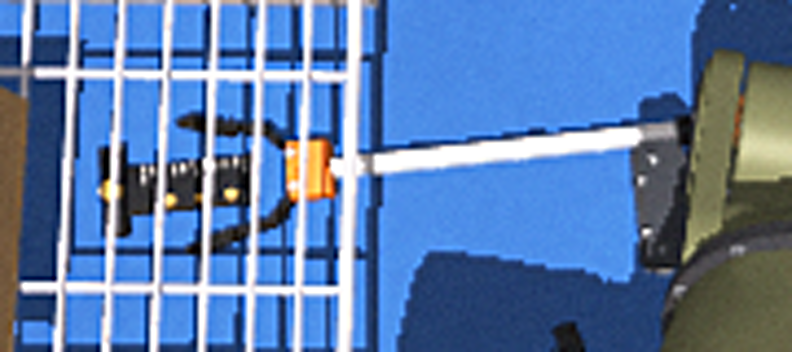

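{"name": "apply_moves", "arguments": {"deltas": [[95,0,0,0.02,0,0,0],[100,0,0,0,0,0,0],[105,0,0,0,0,0,0],[110,0,0,0,0,0,0],[114,0,0,0,0,0,0],[118,0,0,0,0,0,0],[122,0,0,0,0,0,0],[125,0,0,0,0,0,0],[128,0,0,0,0,0,0],[128,0,0,0,0,0,0]], "grip_force": 26}}

```text
time_s: 16.35
ee_pos: [0.5392, -0.0364, 0.0286]
eef_rot: [3.141, -0.0, -3.024]
force: [0.4, -1.3, -0.8]
grip_width: 0.0471
grip_force: 17.9
```

{"name": "apply_moves", "arguments": {"deltas": [[130,0,0,0,0,0,0],[132,0,0,0,0,0,0],[134,0,0,0,0,0,0],[136,0,0,0,0,0,0],[138,0,0,0,0,0,0],[138,0,0,0,0,0,0]]}}

```text
time_s: 16.95
ee_pos: [0.5392, -0.0365, 0.0286]
eef_rot: [-3.142, -0.0, -3.024]
force: [-0.0, -2.2, -1.1]
grip_width: 0.0439
grip_force: 26.0
```

{"name": "apply_moves", "arguments": {"deltas": [[140,0,0,-0.02,0,0,0],[140,0,0,0,0,0,0],[140,0,0,0,0,0,0],[140,0,0,0,0,0,0],[140,0,0,0,0,0,0]], "grip_force": 27}}

```text
time_s: 17.45
ee_pos: [0.5392, -0.0365, 0.0286]
eef_rot: [-3.142, -0.0, -3.024]
force: [-3.6, -2.3, 5.5]
grip_width: 0.0441
grip_force: 27.0
```

```bash
python3 - <<'E'
from h import *
for i in range(4):s,o=snap('top','t8'); print(o['ee_pos'],o['force'],o['moment'],o['grip_force'],o['grip_width'])
E
```

```text
[ 0.53919368 -0.03648223  0.02857053] [-3.55520454 -2.34894723  5.53086173] [-0.15752905  0.68025368  0.19817999] 27.02425628900528 0.044112224852056146
[ 0.53916573 -0.03646827  0.02854488] [-4.05356064 -0.63906455  5.36093293] [-0.17701475  0.73174706  0.14182756] 27.02457994222641 0.044106974534995506
[ 0.53920133 -0.03647854  0.02857919] [-4.13041012 -2.23016903  5.79686898] [-0.17899807  0.71842631  0.14058807] 27.024499475955963 0.04397840131439227
[ 0.53918697 -0.0364968   0.02858542] [-2.72395591 -1.79209762  5.68911574] [-0.17553758  0.7196728   0.15636776] 27.02478379011154 0.04416284089507773
```

{"name": "apply_moves", "arguments": {"deltas": [[140,0,0,-0.0,0,0,0],[140,0,0,0.015,0,0,0],[140,0.02,-0.2,0,0,0,0],[140,0.03,-0.3,0,0,0,0],[140,0.05,-0.5,0,0,0,0],[140,0.05,-0.5,0,0,0,0],[140,0.05,-0.5,0,0,0,0],[140,0.05,-0.5,0,0,0,0]]}}

```text
time_s: 18.45
ee_pos: [0.5418, -0.062, 0.0286]
eef_rot: [3.142, 0.0, -3.025]
force: [-0.3, 4.1, 1.7]
grip_width: 0.0438
grip_force: 27.0
```

```bash
python3 - <<'E'
from h import *
t,o=snap('top','t9');print(o['ee_pos'],o['force'],o['grip_force'],o['grip_width'])
h=cv2.cvtColor(t['img'],cv2.COLOR_RGB2HSV);t8=np.load('pics/t8.npz')
for c in (t8,t):
    h=cv2.cvtColor(c['img'],cv2.COLOR_RGB2HSV)
    m=cv2.inRange(h,(15,100,130),(32,255,255));m[:,:120]=0;m[:180]=0;m[225:]=0;m[:,210:]=0
    n,l,s,ce=cv2.connectedComponentsWithStats(m);print([(s[i,4],ce[i].round(1).tolist()) for i in range(1,n)],orange(c))
E
```

```text
[ 0.54182581 -0.06198087  0.02857678] [-0.31085232  4.14168986  1.68583083] 27.004643082618713 0.043773431343047876
[(np.int32(44), [175.7, 198.2]), (np.int32(20), [180.4, 198.3]), (np.int32(9), [133.6, 202.8]), (np.int32(6), [161.8, 204.0]), (np.int32(4), [148.5, 204.8]), (np.int32(2), [154.5, 204.0])] [(np.int32(90), [204, 119, 25, 18], array([218.7, 131.3]))]
[(np.int32(42), [185.7, 196.8]), (np.int32(5), [182.0, 197.0]), (np.int32(10), [143.8, 201.2]), (np.int32(4), [191.0, 200.5]), (np.int32(8), [171.6, 202.4]), (np.int32(3), [158.7, 204.0]), (np.int32(4), [165.0, 203.0])] [(np.int32(89), [204, 119, 25, 18], array([218.6, 131.4])), (np.int32(49), [275, 182, 6, 12], array([277.4, 186.6]))]
```

{"name": "apply_moves", "arguments": {"deltas": [[140,0.08,-0.7,0,0,0,0],[140,0.11,-1,0,0,0,0],[140,0.11,-1,0,0,0,0],[140,0.11,-1,0,0,0,0],[140,0.11,-1,0,0,0,0],[140,0.11,-1,0,0,0,0],[140,0.11,-1,0,0,0,0],[140,0.11,-1,0,0,0,0],[140,0.11,-1,0,0,0,0],[140,0.05,-0.5,0,0,0,0]]}}

```text
time_s: 19.5
ee_pos: [0.5519, -0.1545, 0.0286]
eef_rot: [-3.142, 0.0, -3.025]
force: [0.1, 5.0, 3.2]
grip_width: 0.0436
grip_force: 27.0
```

{"name": "apply_moves", "arguments": {"deltas": [[140,0.08,-0.7,0,0,0,0],[140,0.11,-1,0,0,0,0],[140,0.11,-1,0,0,0,0],[140,0.11,-1,0,0,0,0],[140,0.11,-1,0,0,0,0],[140,0.11,-1,0,0,0,0],[140,0.11,-1,0,0,0,0],[140,0.11,-1,0,0,0,0],[140,0.05,-0.5,0,0,0,0],[140,0,0,0,0,0,0]]}}

```text
time_s: 20.5
ee_pos: [0.5609, -0.2366, 0.0286]
eef_rot: [-3.141, 0.0, -3.025]
force: [-1.2, -2.8, 1.0]
grip_width: 0.0439
grip_force: 27.0
```

```bash
python3 - <<'E'
from h import *
t,o=snap('top','t10');print(o['ee_pos'],o['force'],o['grip_force'],o['grip_width'])
a=cv2.resize(t['img'][140:260,130:370],None,fx=3,fy=3,interpolation=cv2.INTER_CUBIC)
cv2.imwrite('pics/m10.png',a[:,:,::-1])
E
```

```text
[ 0.56087905 -0.23664731  0.02858491] [-1.23375144 -2.76699443  0.99455045] 27.005788385868073 0.0438876395465021
```

View pics/m10.png

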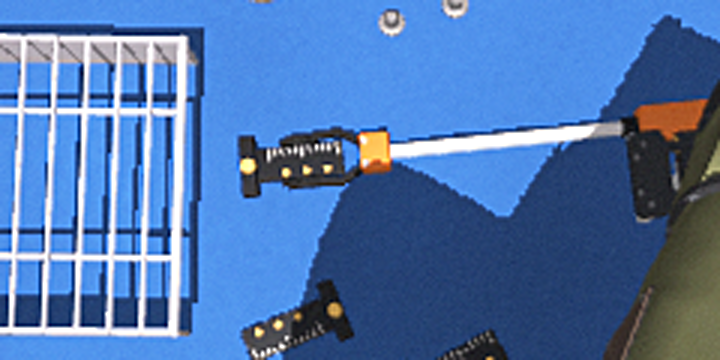

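{"name": "apply_moves", "arguments": {"deltas": [[135,0,0,0,0,0,0],[130,0,0,0,0,0,0],[125,0,0,0,0,0,0],[118,0,0,0,0,0,0],[110,0,0,0,0,0,0],[102,0,0,0,0,0,0],[94,0,0,0,0,0,0],[88,0,0,0,0,0,0],[84,0,0,0,0,0,0],[78,0,0,0,0,0,0]]}}

```text
time_s: 21.55
ee_pos: [0.5608, -0.2358, 0.0285]
eef_rot: [-3.141, -0.0, -3.025]
force: [-0.3, -0.2, 0.0]
grip_width: 0.0647
grip_force: 0.0
```

{"name": "apply_moves", "arguments": {"deltas": [[60,0,0,0,0,0,0],[30,0,0,0,0,0,0],[0,0,0,0,0,0,0],[0,0,0,0,0,0,0],[0,0,0,0.5,0,0,0],[0,0,0,1,0,0,0],[0,0,0,2,0,0,0],[0,0,0,3,0,0,0],[0,0,0,4,0,0,0],[0,0,0,4,0,0,0]]}}

```text
time_s: 22.55
ee_pos: [0.5606, -0.2354, 0.1759]
eef_rot: [-3.141, 0.0, -3.024]
force: [0.4, 0.0, 0.1]
grip_width: 0.0942
grip_force: 0.0
```

{"name": "apply_moves", "arguments": {"deltas": [[0,-2,0,2,0,0,0],[0,-3,0,0,0,0,0],[0,-3,0,0,0,0,0],[0,-2,0,0,0,0,0],[0,0,0,0,0,0,0],[0,0,0,0,0,0,0]]}}

```text
time_s: 23.15
ee_pos: [0.4612, -0.2357, 0.1946]
eef_rot: [-3.141, 0.001, -3.025]
force: [1.3, 0.7, 0.5]
grip_width: 0.0941
grip_force: 0.0
```

```bash
python3 - <<'E'
from h import *
t,o=snap('top','t11');print(o['ee_pos'],o['force'],o['grip_force'],o['grip_width'])
s,o=snap('scene','s11')
a=cv2.resize(t['img'][140:260,170:380],None,fx=1.9,fy=1.9,interpolation=cv2.INTER_CUBIC);b=cv2.resize(s['img'][120:348,180:400],(400,228))
b=cv2.resize(s['img'][150:270,190:390],None,fx=1.9,fy=1.9)
cv2.imwrite('pics/m11.png',np.hstack([a,b])[:,:,::-1])
E
```

```text
[ 0.46123435 -0.23565552  0.19461376] [1.2775906  0.73288693 0.49337176] 0.0 0.09412664939380322
```

View pics/m11.png

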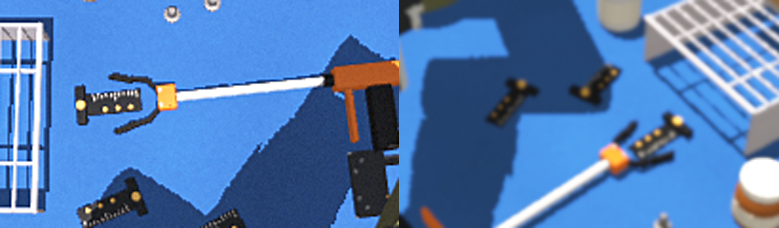

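The gauge lies clear in front of the shelf at about (110,100), and the jaws are open around it without touching. The reacher is flat on the bench and the gripper is away from it.

```bash
python3 -c "
from station import ctrl
print(ctrl.hand_in())"
```

```text
the job is handed in; nothing more can be done
None
```

I drew the gauge out about 75–80 mm in front of the shelf, released it with the reacher lying flat on the bench, and handed the job in at about 23 s of the 72 s; no verdict came back.

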